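# Widen the indexed plate holder by one hole

## Task

The plate holder on the bench is one hole too narrow for a well plate. Pick up the small pry tool and use its blade (not the fingers) to lever the snap-shut travel guard up off the rail until it stands fully open, then lay the tool down on the worktop. Then pull the lock plunger up by its knob, slide the section one hole along, into the hole that the guard was blocking, without running past it, let the pin drop fully home, and finish while still gripping the knob with the pin engaged: do not let go.

Things in the scene. Friction and masses are not known exactly. Their poses are not given: they have to be found in the camera images.
- holder: fixed plate holder: steel base 90 x 260 x 8 mm, aluminium rail 30 mm wide along holder y, top 44 mm up, five 12 mm holes at 35 mm pitch; fixed end stop 80 mm wide, 80 mm high at its -y end. Origin on the bench under the rail's middle line, x away from the robot at yaw 0; base spans x -45..45, y -155..105 mm
- carriage (a joint): slide of the movable section along holder +y, m: 0 in the start hole (within 1 mm), 0.035 in the next hole towards the guard. The section: steel saddle 48 x 50 mm, top 60 mm up, and on its -y side, 43 mm away, a fence 80 mm wide reaching 81 mm up. It slides stiffly (1.5 N) once the pin is out
- plunger (a joint): height of the spring lock pin, m: 0 fully home, 0.016 fully pulled; above 0.008 its round tip is clear of the hole, and it rests near 0.008 when let down beside a hole. The spring pushes down with 3 N at home, 7 N fully pulled. Pin 9 mm, hole 12 mm in diameter; the pin moves with the section
- knob_grip (a point): middle of the plunger's upright black round knob: 22 mm in diameter, 30 mm tall, from 76 to 106 mm above the bench when the pin is home; point 91 mm up; moves with the knob
- knob: the same black knob as a solid; its origin is 45 mm below point knob_grip, on the pin's axis
- next_hole (a point): centre of the next hole's mouth in the rail's top (44 mm up), 35 mm along the holder's +y from the start hole, just under the guard's near edge at the start
- guard (a joint): hinge angle of the travel guard, rad: 0 shut across the rail in front of the saddle, 1.57 upright, stop at 1.75; the lip rises as it grows. A spring-ball detent holds it shut for the first 0.1 rad (about 4 to 6 N upward at the lip), then it turns lightly and stays where it is left
- guard_plate: travel guard: steel strip 24 mm wide along the rail, 5 mm thick, across the rail, underside 46 mm up; origin on the hinge axis, beyond the rail. Its free lip on the robot's side overhangs the rail's side by 31 mm. A tab points down from it 20 to 24 mm from the rail's middle, so a blade goes 20 mm under the lip
- guard_lip (a point): middle of the guard's free edge at its underside: at holder (-46, 4, 46) mm when shut; turns with the guard
- guard_hinge (a point): point on the guard's hinge axis (parallel to the holder's y), at holder (34, 4, 28) mm; the lip lies 82 mm from it
- pry_tool: loose pry tool lying flat, about 70 g: grey flat-sided handle 70 long x 18 wide x 20 mm high, with a straight steel blade 10 mm wide and 4 mm thick ahead of it. Origin at the underside of the handle's middle; tool x points to the blade, y across the handle
- tool_tip (a point): end of the blade, 85 mm ahead of the tool's origin along its x and 10 mm above its underside (the blade's middle height)
Not all that is in view belongs to the job. Of the things that look like the pry_tool, take the one that is farthest from the robot's base at the start.

How it is judged:
By the outcome, as a careful person would: the job done as asked, in the order asked, and still so for the second after the job is handed in, while the arm keeps its last pose, push and grip.
It also fails if it takes over 72 s, if anything falls off the work surface, if the arm or the gripper's body presses on something with over 40 N, if the wrist force passes 120 N, or if a joint passes its speed limit or range.

## Robot

A 7-joint arm with a two-finger parallel gripper is mounted at the origin on a cart in front of the work surface, level with it; the furniture and walls round the work are solid. World frame = base frame: x ahead of the robot, y to its left, z up, the work surface at z = 0. Lengths are in m, angles in rad, forces in N, time in s.
With the tool pointing down it reaches from about 0.35 to 0.9 m from the base axis. Payload 7.2 kg.
Tool frame: the origin (TCP) lies midway between the tips of the shut fingers; the grasp point (between the pads) lies 19 mm behind it; z points along the fingers, y is the direction in which the jaws open and shut (so a half turn about z gives the same grasp; the last joint's range is limited). The gripper opens to 85 mm and grips with 20 to 120 N. Pads are 22 mm wide; open, the fingers measure 114 mm over their backs; the gripper's body (76 mm by 85 mm) begins 54 mm behind the grasp point. The pads swing forward as they close: fully open they stand 13 mm farther back than shut.
Start: joints at [1.263, 0.411, -0.013, 1.596, 0.006, 1.134, -0.082], TCP at [0.148, -0.607, 0.231] pointing down, gripper open.
Joint ranges: [-2.95, 2.95], [-0.29, 1.99], [-1.47, 1.44], [0.14, 2.54], [-1.03, 4.17], [0.13, 1.85], [-2.86, 2.86]. Speed limits (rad/s): [2.39, 2.39, 3.01, 3.01, 3.14, 3.14, 3.14].

## Interface

Orientations are given as a rotation vector (axis times angle).
In Python, from station import r, planner, cams, readout gives the robot as it stands. Calls block until the motion is done:
- r.movep(position, orientation): joint-space move of the TCP to a pose.
- r.line_to(position, ori=None, vel=0.15): straight line of the TCP; ori=None keeps the orientation; vel is the mean speed in m/s.
- r.goto_joints(angles): joint-space move.
- r.set_gripper(opening, grip_force=None): opening from 0.0 (shut) to 1.0 (fully open); grip_force is the grip in N (None keeps the last); returns when the fingers have stopped.
- r.sleep(seconds).
- planner.inverse_kinematics(position, orientation): joint angles nearest the present ones, or None.
- cams.capture(name): name is "scene" or "side" or "wrist"; returns the picture (384x512x3 uint8, red, green, blue); there is no depth.
- cams.camera_info(name): a dict with "fx", "fy", "cx", "cy" (pixels), "xyz" and "orientation" of the camera in the world. Camera axes: x right, y down, z forward; pixel columns grow to the right and rows downward; lengths in m; the calibration is good to about 2 mm. A picture is of the moment at which its call begins: read the wrist's pose just before it. camera_info takes no time and is no camera call; for the wrist camera it gives the pose at the moment of the call.
A pose or a line that the arm cannot do raises r.Unreachable and nothing moves.
- r.sign_off(): hands the job in, once; it reports no verdict.
Readings, each from a call of its own:
- readout.read_time(): time.
- readout.read_joint_pos(): joint angles.
- readout.read_dq(): joint speeds.
- readout.read_joint_torque(): joint torques, N m.
- readout.read_tcp_pos(): TCP position.
- readout.read_tool_rot(): TCP orientation.
- readout.read_contact_force(): force on the tool from outside, world axes, zero at the start.
- readout.read_wrist_torque(): the same for the moment, N m.
- readout.read_gripper_width(): opening from 0.0 (shut) to 1.0 (fully open).
Only numpy, scipy, OpenCV 4.12 (cv2) and the standard library are available. Lean on these libraries where they do the work, as an engineer would, in place of code of your own. Each camera call takes 0.05 s, during which the arm holds its last target. There are 200 camera calls.

## Working session

There is one attempt and no reset: what is moved stays moved. The work goes in short steps, each a Python script; the robot and the scene stay as the last script left them, time stands still between calls to the robot, and variables do not carry over. Pictures are saved under pics/ and viewed, about 8 in all and at most 12, crops included, and the job is handed in when it is done.

```bash
mkdir -p pics; ls; python3 - <<'E'
from station import r, planner, cams, readout
import cv2, numpy as np
for n in ["scene","side"]:
    im=cams.capture(n); i=cams.camera_info(n); print(n,i)
    cv2.imwrite(f"pics/{n}0.png",im[:,:,::-1])
a=cv2.imread("pics/scene0.png");b=cv2.imread("pics/side0.png")
cv2.imwrite("pics/both0.png",cv2.resize(np.vstack([a,b]),None,fx=0.78,fy=0.78))
print(readout.read_time(), readout.read_tool_rot())
E
```

```text
pics
scene {'fx': 377.843151266162, 'fy': 377.843151266162, 'cx': 252.9697372054632, 'cy': 186.93689816518076, 'xyz': array([-0.2484668 ,  0.36174103,  0.63198638]), 'orientation': array([-1.28195665,  2.03408398, -1.10597498])}
side {'fx': 480.68986714592893, 'fy': 480.68986714592893, 'cx': 253.9772512983983, 'cy': 191.0327987760028, 'xyz': array([ 0.40068713, -1.30583494,  0.62390532]), 'orientation': array([-1.95279438,  0.02997023, -0.05309941])}
0.1 [-3.11759365e+00 -3.75608423e-01  3.77921656e-04]
```

View pics/scene0.png

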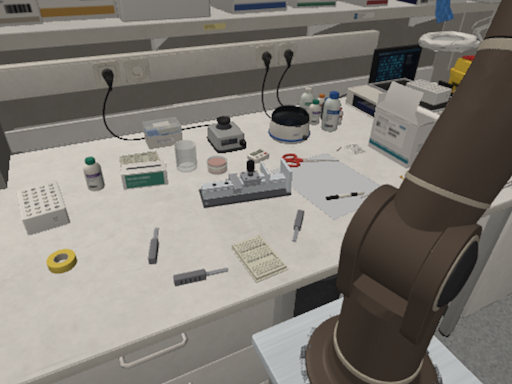

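View pics/side0.png

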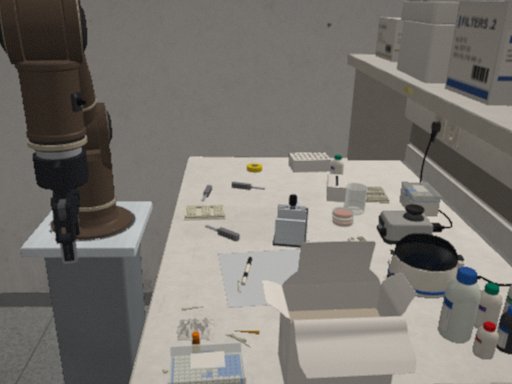

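Tool look-alikes in the scene view are at (153,248), (198,275) and (298,222). I'll cast rays for each one and enlarge the crop.

```bash
cat > h.py <<'E'
import numpy as np, cv2
from scipy.spatial.transform import Rotation as R
from station import r, planner, cams, readout
def ray(ci,uv):
    d=R.from_rotvec(ci["orientation"]).apply([(uv[0]-ci["cx"])/ci["fx"],(uv[1]-ci["cy"])/ci["fy"],1.0]); return np.array(ci["xyz"]),d
def onz(ci,uv,z):
    o,d=ray(ci,uv); return o+d*(z-o[2])/d[2]
def tri(c1,u1,c2,u2):
    o1,d1=ray(c1,u1);o2,d2=ray(c2,u2)
    t=np.linalg.lstsq(np.c_[d1,-d2],o2-o1,rcond=None)[0]
    a=o1+t[0]*d1;b=o2+t[1]*d2; return (a+b)/2,np.linalg.norm(a-b)
def proj(ci,p):
    q=R.from_rotvec(ci["orientation"]).inv().apply(np.array(p)-ci["xyz"]); return np.array([ci["fx"]*q[0]/q[2]+ci["cx"],ci["fy"]*q[1]/q[2]+ci["cy"]])
E
python3 - <<'E'
from h import *
np.set_printoptions(precision=3,suppress=True)
s=cams.camera_info("scene");d=cams.camera_info("side")
for n,u,v in [("A",(153,248),(157,231)),("B",(190,277),(226,269)),("C",(299,218),(295,238))]:
    p=onz(s,u,.01);print(n,p,np.hypot(*p[:2]),onz(s,v,.01))
print("knob",tri(s,(250,163),d,(293,200)))
print("sideC",onz(d,(228,234),.01),onz(d,(207,227),.01))
for u in [(204,203),(290,193)]: print("base edge",onz(s,u,0))
a=cv2.imread("pics/scene0.png")[150:290,140:312];cv2.imwrite("pics/c0.png",cv2.resize(a,None,fx=4.2,fy=4.2,interpolation=cv2.INTER_CUBIC))
E
```

```text
A [0.455 0.273 0.01 ] 0.5304095442739447 [0.513 0.249 0.01 ]
B [0.329 0.222 0.01 ] 0.3971461846666203 [0.318 0.142 0.01 ]
C [ 0.406 -0.105  0.01 ] 0.41981544169712204 [ 0.342 -0.054  0.01 ]
knob (array([ 0.585, -0.048,  0.094]), np.float64(0.008463900709093091))
sideC [ 0.398 -0.102  0.01 ] [ 0.337 -0.058  0.01 ]
base edge [0.59  0.096 0.   ]
base edge [ 0.531 -0.152  0.   ]
```

View pics/c0.png

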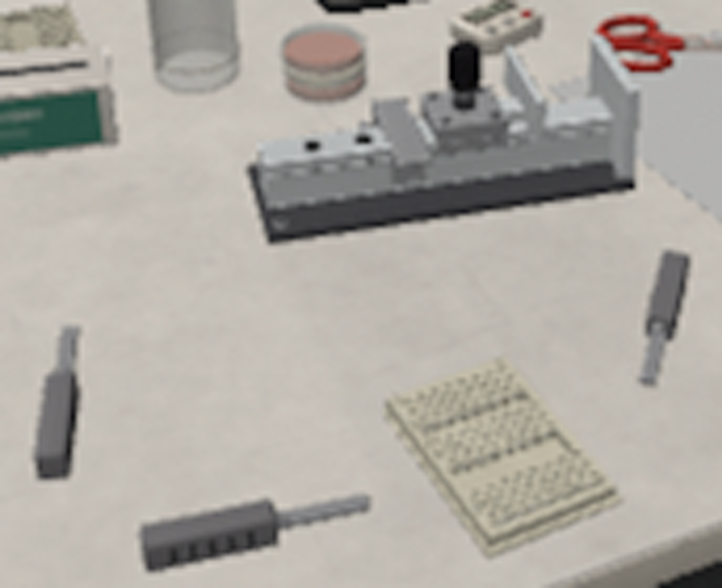

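The red handles aside, A (153,248), B (190,277) and C (299,218) are the three grey pry tools. They lie 0.53, 0.40 and 0.42 m from the base, so A is the one meant, and the crop confirms its shape. Next I move up and look with the wrist camera at both the holder and tool A.

```bash
cat >> h.py <<'E'
def down(yaw): return (R.from_euler('z',yaw)*R.from_euler('x',np.pi)).as_rotvec()
def snap(n,name):
    ci=cams.camera_info(n); im=cams.capture(n)[:,:,::-1].copy(); cv2.imwrite(f"pics/{name}.png",im); return ci,im
E
python3 - <<'E'
from h import *
import pickle
np.set_printoptions(precision=3,suppress=True)
p=readout.read_tcp_pos(); r.line_to([p[0],p[1],0.42],vel=0.3)
r.movep([0.46,-0.03,0.40],down(-0.15)); c1,a=snap("wrist","w1"); print(c1["xyz"],readout.read_tcp_pos(),R.from_rotvec(c1["orientation"]).as_matrix()[:,2])
r.movep([0.40,0.27,0.30],down(-0.38)); c2,b=snap("wrist","w2"); print(c2["xyz"],readout.read_tcp_pos())
pickle.dump((c1,c2),open("c.pkl","wb")); print(readout.read_time())
cv2.imwrite("pics/w12.png",np.hstack([cv2.resize(a,(400,300)),cv2.resize(b,(400,300))]))
E
```

```text
[ 0.538 -0.042  0.543] [ 0.46  -0.031  0.4  ] [-0.302  0.047 -0.952]
[0.474 0.241 0.443] [0.401 0.269 0.3  ]
4.5333
```

View pics/w1.png

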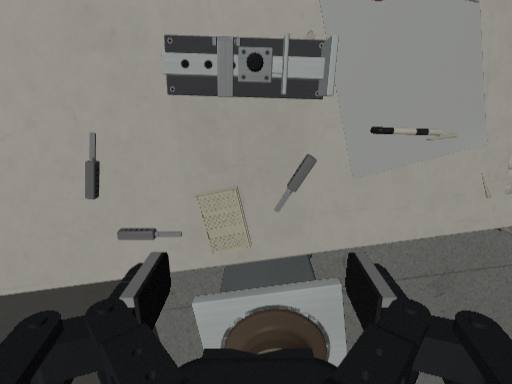

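View pics/w2.png

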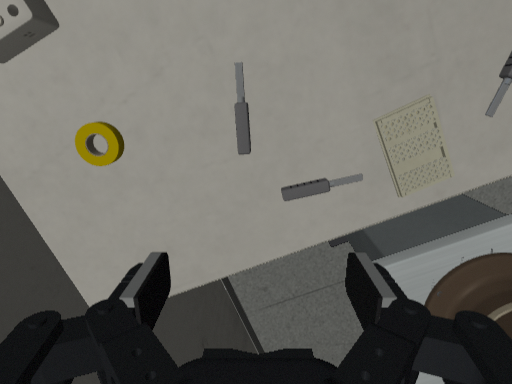

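```bash
python3 - <<'E'
from h import *
import pickle
np.set_printoptions(precision=4,suppress=True)
c1,c2=pickle.load(open("c.pkl","rb"))
b=cv2.imread("pics/w2.png"); hsv=cv2.cvtColor(b,cv2.COLOR_BGR2HSV); g=cv2.cvtColor(b,cv2.COLOR_BGR2GRAY)
sub=np.zeros_like(g); 
print("bg",g[80,200],"handle",g[125,243],"blade",g[80,240])
for n,roi,th,z in [("handle",(95,160,228,258),95,.02),("all",(55,160,228,258),150,.012)]:
    y0,y1,x0,x1=roi; m=(g[y0:y1,x0:x1]<th).astype(np.uint8)
    cs,_=cv2.findContours(m,cv2.RETR_EXTERNAL,cv2.CHAIN_APPROX_NONE); c=max(cs,key=cv2.contourArea)+np.array([x0,y0])
    rc=cv2.minAreaRect(c); bx=cv2.boxPoints(rc); print(n,rc,bx.round(1).tolist()); print(np.array([onz(c2,p,z) for p in bx]))
    if n=="all": t=c[c[:,0,1].argsort()][:6].mean((0,1)); print("tip",t,onz(c2,t,.012))
a=cv2.imread("pics/w1.png"); cv2.imwrite("pics/c1.png",cv2.resize(a[25:110,150:350],None,fx=4,fy=4,interpolation=cv2.INTER_CUBIC))
g=cv2.cvtColor(a,cv2.COLOR_BGR2GRAY)
m=(g[28:108,155:325]<90).astype(np.uint8); m2=np.argwhere(m); 
# near edge (max row) and far edge (min row) per column
for nm,f in [("near",max),("far",min)]:
    P=[]
    for col in list(range(12,50))+list(range(85,108)):
        rr=np.where(m[:,col])[0]
        if len(rr): P.append(onz(c1,(col+155,f(rr)+28+(.5 if f is max else -.5)),0 if f is max else .008)[:2])
    vx,vy,x0,y0=cv2.fitLine(np.float32(P),cv2.DIST_HUBER,0,.01,.01).ravel(); print(nm,"yaw",np.arctan2(-vx*np.sign(vy),abs(vy)),x0,y0)
E
```

```text
bg 144 handle 82 blade 108
handle ((242.2976837158203, 124.26264190673828), (58.19894027709961, 13.411332130432129), 86.42366790771484) [[233.8000030517578, 95.5999984741211], [247.1999969482422, 94.80000305175781], [250.8000030517578, 152.89999389648438], [237.39999389648438, 153.6999969482422]]
[[0.4883 0.269  0.02  ]
 [0.4827 0.2523 0.02  ]
 [0.4097 0.277  0.02  ]
 [0.4156 0.2948 0.02  ]]
all ((242.5, 107.0), (104.0, 29.0), 90.0) [[228.0, 55.0], [257.0, 55.0], [257.0, 159.0], [228.0, 159.0]]
[[0.5374 0.2568 0.012 ]
 [0.5234 0.222  0.012 ]
 [0.3971 0.2728 0.012 ]
 [0.4125 0.3113 0.012 ]]
tip [234.1667  55.    ] [0.5344 0.2494 0.012 ]
near yaw -0.17759544 0.5513678 0.02279597
far yaw -0.18320748 0.63893986 0.0076056784
```

View pics/c1.png

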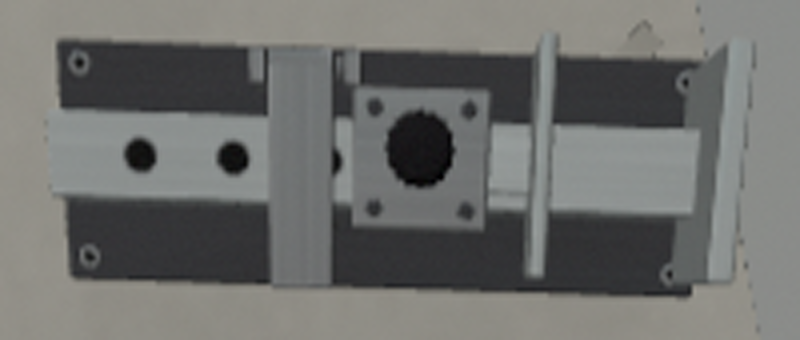

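```bash
python3 - <<'E'
from h import *
import pickle
np.set_printoptions(precision=4,suppress=True)
c1,c2=pickle.load(open("c.pkl","rb"))
ya=-.18; X=np.array([np.cos(ya),np.sin(ya)]);Y=np.array([-X[1],X[0]])
pn=np.array([.5514,.0228])
def o(u,z,n): 
    p=onz(c1,u,z)[:2]; print(n,p,"x rel near edge-45:",(p-pn)@X-.045,"y:",p@Y); return p
f=lambda u,v:(150+u/4,25+v/4)
o(f(58,40),.008,"L far");o(f(70,277),.008,"L near, y105")
o(f(140,155),.044,"hole");o(f(233,157),.044,"hole");k=o(f(421,148),.106,"knob")
g=o(f(301,165),.051,"guard mid y4");o(f(303,286),.051,"lip top")
o(f(118,200),.044,"railnear");
print("tip",proj(c2,[.4505+.085*np.cos(-.33),.273+.085*np.sin(-.33),.01]))
s=cams.camera_info("scene");print(proj(s,[*k,.091]))
g=cv2.cvtColor(cv2.imread("pics/w2.png"),cv2.COLOR_BGR2GRAY)
for row in (63,66,72,80,90): print(row,g[row,230:250])
E
```

```text
L far [0.6533 0.0893] x rel near edge-45: 0.04337083171075193 y: 0.2048166162296894
L near, y105 [0.5662 0.106 ] x rel near edge-45: -0.04531555763835089 y: 0.20561770849082087
hole [0.6029 0.0594] x rel near edge-45: -0.0009115501239840423 y: 0.16636903906926553
hole [0.5969 0.0248] x rel near edge-45: -0.0006262155962396265 y: 0.13129408438438864
knob [ 0.5828 -0.0453] x rel near edge-45: -0.0019126149386022306 y: 0.0597846683798704
guard mid y4 [ 0.5895 -0.0006] x rel near edge-45: -0.0033222413168727746 y: 0.10493294376813495
lip top [0.5472 0.0065] x rel near edge-45: -0.04623207300388855 y: 0.10435562755213887
railnear [0.5887 0.0712] x rel near edge-45: -0.01699572813229751 y: 0.17546670321000463
tip [238.1017  56.6773]
[250.3455 165.9459]
63 [141 141 141 141 117 118 110 108 109 111 108 110  93 139 142 141 141 141
 140 140]
66 [141 141 140 141 141 116 109 106 107 107 107 111  87 140 143 142 142 141
 142 141]
72 [141 140 140 140 140 121 108 107 105 109 107 105  91 141 143 143 144 144
 143 143]
80 [141 140 140 140 140 140 117 107 106 106 108 106 109  96 138 141 141 140
 141 142]
90 [142 141 142 142 142 142 119 106 105 104 105 106 104  99 112 139 140 141
 141 140]
```

```bash
python3 - <<'E'
from h import *
import pickle
np.set_printoptions(precision=4,suppress=True)
c1,c2=pickle.load(open("c.pkl","rb"))
q1=onz(c2,(238.4,63),.012);q2=onz(c2,(240.3,90),.012);h=onz(c2,(242.8,127.5),.02)
d=q1-h; yaw=np.arctan2(d[1],d[0]); print(q1,q2,h,yaw,np.hypot(*d[:2]))
r.set_gripper(0.6,100)
r.movep([h[0],h[1],.10],down(yaw)); r.line_to([h[0],h[1],.004],vel=.08)
print(readout.read_tcp_pos(),readout.read_contact_force())
r.set_gripper(0.0,100); print("w",readout.read_gripper_width(),readout.read_contact_force())
p=readout.read_tcp_pos(); r.line_to([p[0],p[1],.12],vel=.15)
print("w",readout.read_gripper_width(),readout.read_tcp_pos(),readout.read_time(),"yaw",yaw,"z grasp",p[2])
c,im=snap("wrist","w3"); pickle.dump(c,open("c3.pkl","wb"))
E
```

```text
[0.5235 0.248  0.012 ] [0.492  0.2587 0.012 ] [0.4459 0.2739 0.02  ] -0.3220490179014508 0.0818483234524173
[0.4462 0.2741 0.0044] [ 0.1061  0.8237 -0.2249]
w 0.1800758216493263 [-1.9863 -1.1069  5.3574]
w 0.18121172094009386 [0.4457 0.2735 0.1192] 8.4917 yaw -0.3220490179014508 z grasp 0.004710483975866587
```

View pics/w3.png

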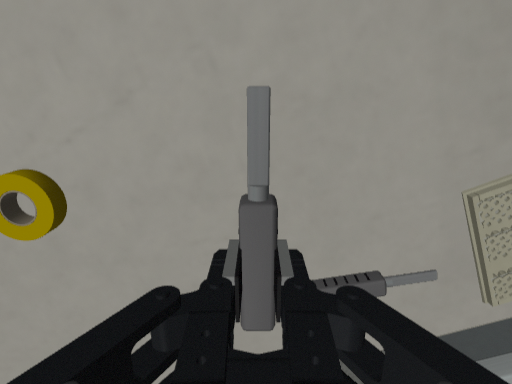

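```bash
cat >> h.py <<'E'
ya=-.18; HX=np.array([np.cos(ya),np.sin(ya),0]);HY=np.array([-HX[1],HX[0],0]);O=np.array([.5910,-.0055,0])
def W(x,y,z): return O+HX*x+HY*y+np.array([0,0,z])
E
python3 - <<'E'
from h import *
import pickle
np.set_printoptions(precision=4,suppress=True)
c=pickle.load(open("c3.pkl","rb"))
t=onz(c,(259,87),.1192+.0073); e=t-np.array([.4457,.2735,.1192]); y=-.322
L=e[0]*np.cos(y)+e[1]*np.sin(y); lat=-e[0]*np.sin(y)+e[1]*np.cos(y); print("tip ahead",L,"lat",lat)
if not .078<L<.092: L=.085
pickle.dump(L,open("L.pkl","wb"))
def T(x,z): return W(x-L,4e-3-lat,z-.0073)   # TCP for blade top-tip corner at holder x,z
q=down(ya); p0=T(-.060,.12)
r.movep(p0,q); r.line_to(T(-.060,.040),vel=.12); f0=readout.read_contact_force(); print("f0",f0,readout.read_tcp_pos()-T(-.06,.04))
r.line_to(T(-.032,.040),vel=.06); print("ins",readout.read_contact_force()-f0,readout.read_tcp_pos()-T(-.032,.04))
for th in (0,.05,.1,.15,.25,.4):
    s=.066; r.line_to(T(.034-s*np.cos(th)+.018*np.sin(th),.028+s*np.sin(th)+.018*np.cos(th)),vel=.05)
    print(th,readout.read_contact_force()-f0,readout.read_tcp_pos()[2])
print(readout.read_time())
c,im=snap("wrist","w4");ci,sd=snap("side","s4")
cv2.imwrite("pics/v4.png",np.hstack([cv2.resize(im,(400,300)),cv2.resize(sd[170:260,230:350],(400,300),interpolation=cv2.INTER_CUBIC)]))
E
```

```text
tip ahead 0.08241373402253345 lat 0.0005983857609211871
f0 [-0.7675  0.1416  1.0996] [0.0004 0.0006 0.0004]
ins [ 0.1301 -0.0012 -2.6133] [-0.0002 -0.0001 -0.0001]
0 [ 1.3429 -0.667  -2.2151] 0.0390783293492606
0.05 [ 0.2783  1.115  -3.5484] 0.041887015570303526
0.1 [-0.8199  2.4519 -9.9546] 0.044569436508140506
0.15 [ 0.8951 -0.056  -1.7653] 0.04938475458550566
0.25 [ 0.0832 -0.143  -2.4445] 0.0553166819262723
0.4 [-0.0611 -0.2472 -1.4878] 0.0633488236286639
12.6167
```

View pics/v4.png

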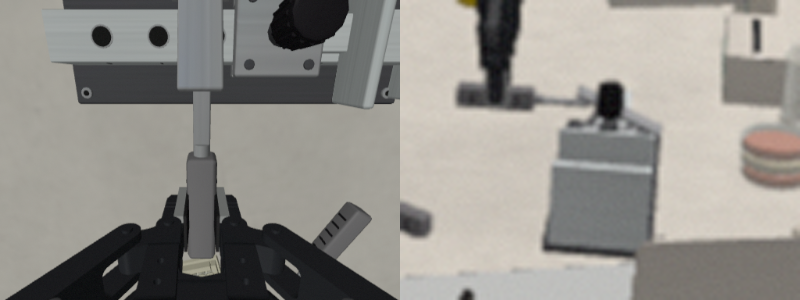

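```bash
python3 - <<'E'
from h import *
import pickle
np.set_printoptions(precision=4,suppress=True)
L=pickle.load(open("L.pkl","rb"));lat=.0006
def T(x,z): return W(x-L,4e-3-lat,z-.0073)
for th in (.6,.8,1.0,1.2,1.35,1.5,1.58,1.66):
    s=.066+.006*min(1,(th-.4)/.8); r.line_to(T(.034-s*np.cos(th)+.018*np.sin(th),.028+s*np.sin(th)+.018*np.cos(th)),vel=.07)
    f=readout.read_contact_force(); print(th,f)
    if np.linalg.norm(f)>30: print("STOP"); break
c,sd=snap("side","s5")
p=readout.read_tcp_pos(); r.line_to(p-HX*.09,vel=.15); c,im=snap("wrist","w5"); pickle.dump(c,open("c5.pkl","wb"))
cv2.imwrite("pics/v5.png",np.hstack([cv2.resize(im,(400,300)),cv2.resize(sd[170:260,230:350],(400,300),interpolation=cv2.INTER_CUBIC)]))
print(readout.read_time())
E
```

```text
0.6 [ 0.0464  0.456  -0.9475]
0.8 [ 0.7571 -0.2842 -1.1075]
1.0 [-0.1284 -0.4185 -1.2126]
1.2 [-0.3556 -0.4314 -0.6003]
1.35 [-0.7034  0.6745 -1.7758]
1.5 [-1.355  -0.6863 -1.5743]
1.58 [ 0.6563  0.5129 -1.6657]
1.66 [-1.0736 -0.2202 -1.2856]
16.0833
```

View pics/v5.png

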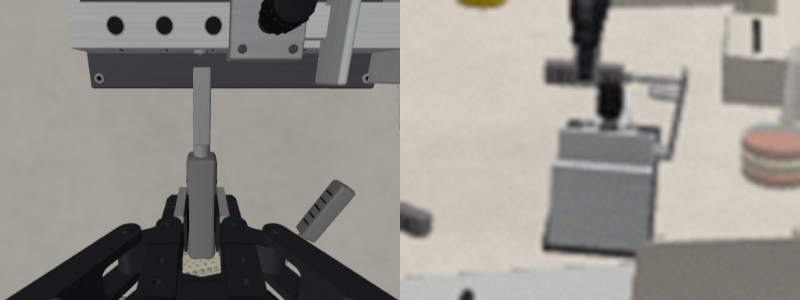

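```bash
python3 - <<'E'
from h import *
np.set_printoptions(precision=4,suppress=True)
p=readout.read_tcp_pos(); r.line_to([p[0],p[1],.16],vel=.15)
q=down(-.322); h=[.445,.273]
r.movep([*h,.12],q); r.line_to([*h,.012],vel=.12); f0=readout.read_contact_force(); r.line_to([*h,.0052],vel=.03)
print("lay",readout.read_contact_force()-f0,readout.read_tcp_pos()); r.set_gripper(.5,60); r.sleep(.2)
r.line_to([*h,.20],vel=.2); c,im=snap("wrist","w6")
k=np.array([.5833,-.0451])
best=[]
for s in (1,-1):
    qq=down(ya+s*np.pi/2); j=planner.inverse_kinematics([*k,.18],qq); print(s,j)
    if j is not None: best.append((np.abs(np.array(j)-readout.read_joint_pos()).max(),s))
s=min(best)[1]; print("use",s); qq=down(ya+s*np.pi/2)
r.movep([*k,.18],qq); c,im2=snap("wrist","w7"); 
import pickle; pickle.dump((c,s),open("c7.pkl","wb"))
cv2.imwrite("pics/v6.png",np.hstack([cv2.resize(im,(400,300)),cv2.resize(im2,(400,300))]))
print(proj(c,[*k,.106]),readout.read_tcp_pos(),readout.read_time())
E
```

```text
lay [-0.5224  0.7456 -0.4157] [0.4449 0.2729 0.0052]
1 [ 0.4204  0.4557 -0.5724  1.726   0.2797  1.0422 -0.428 ]
-1 [-0.7222  0.5818  1.0431  1.8013 -0.5643  1.0925 -2.7986]
use -1
[256.4583 204.2016] [ 0.583  -0.0439  0.1792] 22.3083
```

View pics/v6.png

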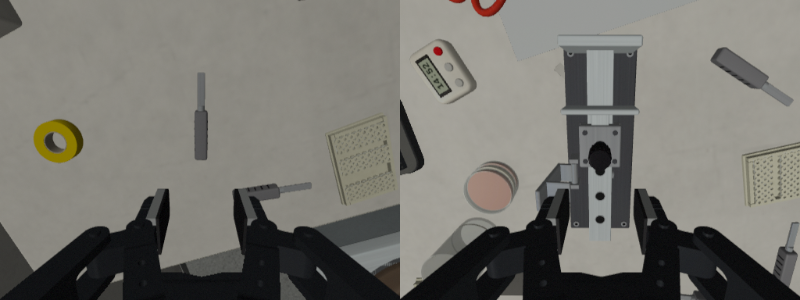

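```bash
python3 - <<'E'
from h import *
import pickle
np.set_printoptions(precision=4,suppress=True)
k=np.array([.5833,-.0451])
def chk(c,im,n):
    a=np.linspace(0,2*np.pi,60); P=np.array([proj(c,[k[0]+.011*np.cos(t),k[1]+.011*np.sin(t),z]) for z in (.106,.076) for t in a])
    x0,y0=P.min(0).astype(int)-18; x1,y1=P.max(0).astype(int)+18
    g=cv2.cvtColor(im,cv2.COLOR_BGR2GRAY)[y0:y1,x0:x1]; m=(g<45).astype(np.uint8)
    cs,_=cv2.findContours(m,cv2.RETR_EXTERNAL,cv2.CHAIN_APPROX_NONE); b=max(cs,key=cv2.contourArea)
    B=cv2.boundingRect(b); print(n,"pred",P.min(0),P.max(0),"seen",B[0]+x0,B[1]+y0,B[0]+x0+B[2],B[1]+y0+B[3]); print(" pred top",P[:60].min(0),P[:60].max(0),"cam",c["xyz"])
    return im[max(0,y0-20):y1+20,x0-40:x1+40]
c,s=pickle.load(open("c7.pkl","rb")); a=chk(c,cv2.imread("pics/w7.png"),"w7")
r.line_to([*k,.22],vel=.2); r.movep([*k,.20],down(ya+np.pi/2)); print(readout.read_joint_pos())
c,im=snap("wrist","w8"); pickle.dump(c,open("c8.pkl","wb")); b=chk(c,im,"w8"); print(readout.read_time(),readout.read_tcp_pos())
cv2.imwrite("pics/v8.png",np.hstack([cv2.resize(a,(400,400)),cv2.resize(b,(400,400))]))
E
```

```text
w7 pred [241.8324 179.8405] [271.0837 217.8015] seen 241 181 271 224
 pred top [241.8324 190.2104] [271.0837 217.8015] cam [ 0.5693 -0.12    0.3222]
[-0.2523  0.379   0.3246  1.7516 -0.1377  1.0336 -0.0591]
w8 pred [244.5605 177.7491] [271.37   212.4151] seen 246 178 273 211
 pred top [244.5605 186.989 ] [271.37   212.4151] cam [0.5974 0.0332 0.3429]
25.05 [ 0.5832 -0.0451  0.1998]
```

View pics/v8.png

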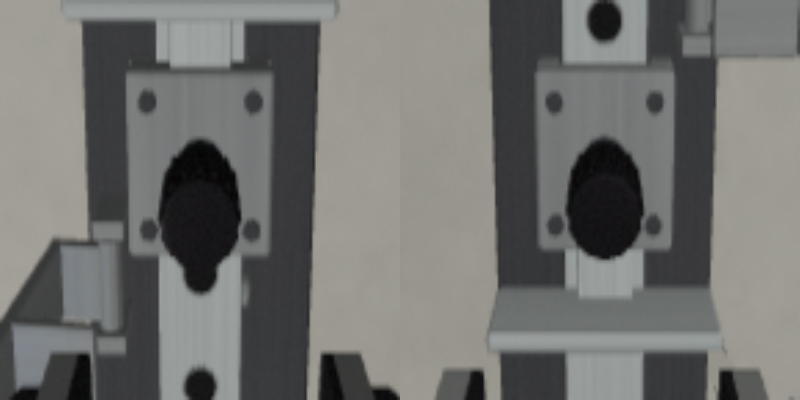

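```bash
python3 - <<'E'
from h import *
import pickle
np.set_printoptions(precision=4,suppress=True)
k=np.array([.5833,-.0451]); F=readout.read_contact_force; f0=F()
r.line_to([*k,.076],vel=.08); print("down",F()-f0)
r.set_gripper(0.0,60); p=readout.read_tcp_pos(); print("w",readout.read_gripper_width(),p,F()-f0)
up=p+[0,0,.013]; r.line_to(up,vel=.03); print("up",readout.read_tcp_pos()-p,F()-f0,readout.read_gripper_width())
r.line_to(up+HY*.035,vel=.03); q=readout.read_tcp_pos(); print("slid",(q-up)@HY,(q-up)@HX,q[2]-p[2],F()-f0)
c,im=snap("wrist","w9"); pickle.dump((c,p,f0),open("c9.pkl","wb"))
r.line_to(p+HY*.035+[0,0,.006],vel=.02);r.sleep(.2); q=readout.read_tcp_pos(); print("z6",q-p-HY*.035,F()-f0)
r.line_to(p+HY*.035+[0,0,.003],vel=.02);r.sleep(.2); q=readout.read_tcp_pos(); print("z3",q-p-HY*.035,F()-f0,readout.read_time())
E
```

```text
down [1.2493 0.0084 0.1138]
w 0.23967428047517816 [ 0.5842 -0.0452  0.0767] [ 2.0859 -1.1227  2.7194]
up [-0.0001  0.      0.0127] [ 4.6954 -0.3122 -6.0959] 0.23796333192046815
slid 0.03530021700584103 -7.03437263933858e-05 0.012997690119196936 [ 4.6087  0.265  -5.4783]
z6 [0.     0.0001 0.0061] [ 3.7849  1.6475 -5.6686]
z3 [-0.      0.      0.0031] [ 2.4809  0.8039 -4.6733] 30.25
```

```bash
python3 - <<'E'
from h import *
import pickle
np.set_printoptions(precision=4,suppress=True)
c,p,f0=pickle.load(open("c9.pkl","rb")); F=readout.read_contact_force
for z in (.001,0,-.0006,-.0012):
    r.line_to(p+HY*.035+[0,0,z],vel=.01); r.sleep(.3); q=readout.read_tcp_pos(); f=F()-f0; print(z,q-p-HY*.035,f,readout.read_gripper_width())
    if f[2]>6: break
c,im=snap("wrist","w10"); cs,sd=snap("side","s10"); sc,sn=snap("scene","n10")
a=cv2.imread("pics/w9.png")[100:260,160:360]
b=np.hstack([cv2.resize(im[100:260,160:360],(400,320)),cv2.resize(sn[150:220,190:302],(400,320),interpolation=cv2.INTER_CUBIC)])
t=np.hstack([cv2.resize(sd[180:255,235:345],(400,270),interpolation=cv2.INTER_CUBIC),cv2.resize(sn,(400,270))]); cv2.imwrite("pics/v10.png",np.vstack([b,t]))
print(readout.read_time())
E
```

```text
0.001 [0.    0.    0.001] [ 3.275   1.8382 -2.9471] 0.23569038998746222
0 [0.     0.     0.0001] [ 2.7147  1.7176 -0.4107] 0.23579555272058367
-0.0006 [ 0.0001  0.     -0.    ] [0.1106 1.4545 5.9587] 0.23889949129691232
-0.0012 [ 0.0001  0.     -0.0001] [-1.4803  2.076  10.4419] 0.23654426724197009
32.7
```

View pics/v10.png

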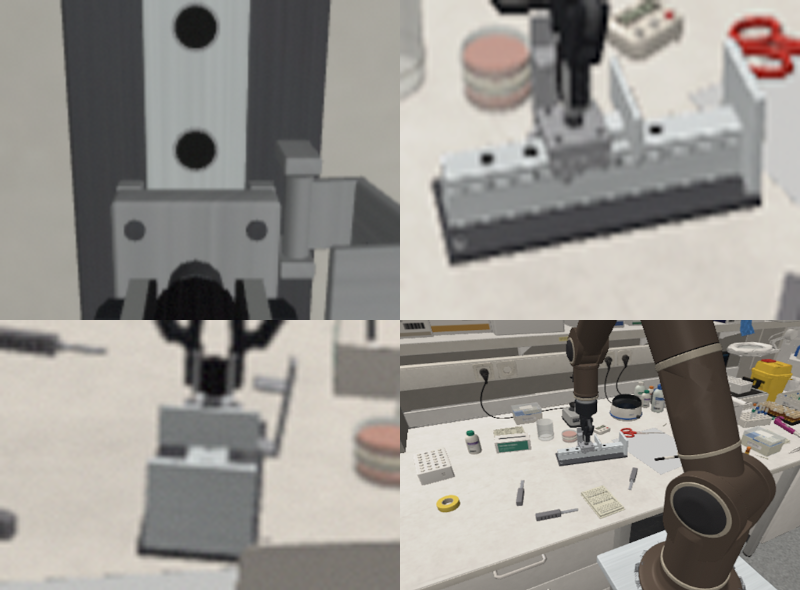

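```bash
python3 - <<'E'
from h import *
import pickle
c,p,f0=pickle.load(open("c9.pkl","rb"))
r.line_to(p+HY*.035+[0,0,-.0004],vel=.01); r.sleep(.3)
print(readout.read_tcp_pos()-p-HY*.035,readout.read_contact_force()-f0,readout.read_gripper_width(),readout.read_time())
r.sign_off()
E
```

```text
[ 1.27826129e-04 -6.67083236e-06 -2.07512222e-05] [0.5660648  1.85134352 6.75852337] 0.23769317214836544 33.25
the job is handed in; nothing more can be done
```

The job is done and handed in at 33 s of the 72 s, with the gripper still holding the knob and the pin fully home in the next hole.

- **Guard:** I picked the farthest of the three pry tools (0.53 m from the base) and levered the guard open with its blade. The detent gave way at about 10 N, more than the 4 to 6 N listed. I led the guard to about 1.66 rad, and the later side view still shows it standing open.
- **Tool:** I laid it flat on the worktop at about its original spot, and the picture after release shows it there.
- **Section:** I pulled the knob up 13 mm and slid the section 35 mm along the rail; the arm's reading was 35.3 mm. Then I lowered the pin. The spring kept pulling down all the way, so the pin never rested on the rail.
- **Last checks:** The knob stopped hard at exactly its starting home height, within 0.1 mm. The pictures show the start hole uncovered behind the section. I finished with a light downward push of about 7 N on the knob.

The guard angle comes from the blade's path and the pictures, not from a direct reading. No check failed.

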